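# Open the sample bay of the bench changer

### The job

Open the sample bay of the low white sample changer: press its snap tab fully in, so that it stays down, then push the released cover along its rails, off its seat, until it lies flat on the open end of the changer, past the side lips, with the bay wholly uncovered. Do not lift the cover, and leave the jars, vials and cup round the changer where they stand.

Things in the scene. Friction and masses are not known exactly. Their poses are not given: they have to be found in the camera images.
- changer: White box fixed to the worktop, 114 (x) x 250 (y) x 54 (z) mm; origin under its centre, on the worktop, y along its length. The bay (a cup in it) is in the -y half (mouth y -105 to -30 mm), the open deck (z = 40 mm) in the +y half. The cover slides to +y on side runners (tops z = 44 mm) between side rails (tops z = 51 mm, 1.5 mm play each side).
- lip_end (a point): Middle between the +y ends of the two lips, changer's (0, -30, 54) mm. The lips (z 51 to 54 mm, from 42.5 mm off the middle line outwards, y -112 to -30 mm) overhang the seated cover's edges; the cover is off its seat once its -y edge is past them.
- end_stop (a point): Top middle of the strip across the changer's +y end, changer's (0, 119, 49) mm, that stops the cover; a like strip closes the -y end. The cover's origin can travel from about y = -68 to +71 mm in the changer's frame.
- analyser_corner (a point): Upright front left edge of the big fixed analyser on the right, 0.52 m tall; the point lies halfway up the edge. Its front runs from there to the right (-y) and away from the robot, about 16 degrees off the y axis; everything behind that front is solid: keep the arm and gripper clear of it.
- cover: Loose grey sliding cover, plate 90 x 90 x 5 mm, 0.1 to 0.2 kg; origin at the centre of its underside, axes as the changer's; seated at about (0, -67, 44) mm in the changer's frame. On top a push ramp 78 mm wide (x): an upright face towards -y, sloping down towards +y. The plate behind the face is bare for 33 mm. It slides with 1 to 2 N once the tab is in; before, it is blocked.
- push_face (a point): Middle of the upright face of the cover's push ramp, at (0, -12, 13) mm from the cover's origin; the face reaches from the plate's top (5 mm above the cover's origin) to 21 mm above it. Push it along the changer's +y.
- snap_tab (a joint): Travel of the snap tab, in m: 0 = up, blocking the cover; 0.009 = fully in, against its stop. It is pressed straight down with about 3 to 4 N and stays where it is left (no return spring). The cover passes over it from about 0.006 on.
- tab_top (a point): Middle of the top of the snap tab, a grey tongue 24 (x) x 40 (y) mm in the middle of the changer (its x = 0, y = 0), about 1.5 mm from the +y edge of the seated cover. Up, its top is at z = 50 mm, 1 mm above the seated cover's plate and 10 mm above the deck; fully in, 41 mm.
- jar_wax: Bystander: white capped jar, 52 mm across, 78 mm tall, loose, standing beside the changer; origin at the centre of its underside.
- vial_02: Bystander: clear vial with white cap, 27 mm across, 58 mm tall, loose, standing beside the changer; origin at the centre of its underside.
- vial_amber: Bystander: amber vial with black cap, 30 mm across, 64 mm tall, loose, standing beside the changer; origin at the centre of its underside.
- sample_cup: Bystander: white sample cup, 41 mm across, 27 mm tall, loose, standing beside the changer; origin at the centre of its underside.
- jar_boric: Bystander: white jar with blue cap, 62 mm across, 92 mm tall, loose, standing beside the changer; origin at the centre of its underside.
Mind the look-alikes: they are no part of the job. Several things have the shape of the cover; the one meant has the colours described above.

How it is judged:
On the way:
1. the snap tab is pressed in while the cover is still on its seat (value of joint snap_tab above 0.007 m and y of cover in the frame of changer below -0.055 m), for 0.1 s.
At the end, for the whole second after the job is handed in: The cover lies flat on the runners of the open end, at rest, its origin more than 18 mm beyond the changer's middle (travelled about 85 mm or more, clear of the bay and lips) and the tab is still in (over 6 mm) (y of cover in the frame of changer between 0.018 and 0.076 m and x of cover in the frame of changer between -0.006 and 0.006 m and z of cover in the frame of changer between 0.041 and 0.048 m and angle between cover's own z axis and vertical below 0.06 rad and value of joint snap_tab above 0.006 m and linear speed of cover below 0.01 m/s); the robot touches nothing.
It fails at once if the cover is lifted more than 10 mm off its runners, or tipped (z of cover in the frame of changer above 0.054 m or angle between cover's own z axis and vertical above 0.2 rad).
It fails at once if a jar, vial or cup beside the changer is moved more than 30 mm or tipped over (distance of any of jar_wax, vial_02, vial_amber, sample_cup, jar_boric from where it was at the start of the episode above 0.03 m or angle between any of jar_wax, vial_02, vial_amber, sample_cup, jar_boric's own z axis and vertical above 0.5 rad).
It also fails if it takes over 45 s, if anything falls off the work surface, if the arm or the gripper's body presses on something with over 40 N, if the wrist force passes 120 N, or if a joint passes its speed limit or range.

### The arm

A 7-joint arm with a two-finger parallel gripper is mounted at the origin on a cart in front of the work surface, level with it; the furniture and walls round the work are solid. World frame = base frame: x ahead of the robot, y to its left, z up, the work surface at z = 0. Lengths are in m, angles in rad, forces in N, time in s.
With the tool pointing down it reaches from about 0.4 to 0.875 m from the base axis. Payload 19.3 kg.
Tool frame: the origin (TCP) lies on the mounting face of the last link; the fingertips stand 173 mm ahead of it and the grasp point (between the pads) lies 155 mm ahead of it; z points along the fingers, y is the line along which they close (so a half turn about z gives the same grasp; the last joint's range is limited). The gripper opens to 85 mm and grips with 20 to 120 N. Pads are 22 mm wide; open, the fingers measure 114 mm over their backs; the gripper's body (76 mm by 85 mm) begins 54 mm behind the grasp point. The pads swing forward as they close: fully open they stand 13 mm farther back than shut.
Start: joints at [1.046, 0.521, -0.036, 1.599, 0.021, 1.021, -0.113], TCP at [0.275, -0.561, 0.405] pointing down, gripper open.
Joint ranges: [-2.91, 2.91], [-0.3, 2.13], [-1.5, 1.42], [0.17, 2.43], [-1.26, 4.41], [0.16, 1.93], [-2.52, 2.52]. Speed limits (rad/s): [1.89, 1.89, 2.39, 2.39, 3.01, 3.01, 3.01].

### API

Orientations are given as [roll, pitch, yaw] about the fixed x, y, z axes, in that order (R = Rz(yaw) Ry(pitch) Rx(roll)).
In Python, from workcell import bot, vision gives the robot as it stands.
- The arm moves only by the shell command python3 -m creep 'ROWS' [FORCE]. ROWS is JSON, a list that holds one entry, the list of rows, each a list of 7 numbers: the opening, from -1 (shut) to 1 (fully open), then the shift along the tool's x, y, z in cm, then the turn, a rotation vector about the tool's x, y, z in rad. In form: [[[grip, tx, ty, tz, rx, ry, rz], ...]]. A call has 1 to 12 rows; each row shifts and turns the commanded pose from where the row before left it, along the tool's axes as they then stand; what a row does not reach is not made up. A row lasts 1/8 s, in which the tool goes at most 62.5 mm and 10.7 degrees, less where a joint would pass 70% of its speed; a pose out of reach is approached as far as the arm can. A call with a gripper value outside its range is refused whole. The fingers move at their own pace and stop on an object; FORCE is the grip in N (left out, the last holds). Time passes only in rows, so rows that do not move let the fingers close. It gives the time, the measured TCP pose, the force, the opening and the grip force at its end, in the units of the state.
- bot.observe(): the state, without advancing time (a new reading comes with each control period).
- vision.grab_frame(name): name is "scene" or "top" or "wrist"; returns a dict with "image" (420x560x3 uint8, blue, green, red), "depth" (420x560 float32, m along the optical axis (not along the pixel's ray), 0 where there is no reading), "fovy" (degrees; the focal length in pixels is half the picture's height over the tangent of half this angle, whatever the lens; pixels are square), "cx", "cy" (the principal point, pixels), "k1" (the pictures are not rectified: a ray, as slopes to the right and down, at radius r is drawn at 1 + k1 r^2 times it, then the intrinsics apply), "cam_to_world" (4x4, takes a point from camera to world coordinates); the wrist camera has in their place "tool_from_camera" (4x4, takes a point from camera to tool coordinates, whose origin is the TCP and whose axes are the flange's). Camera axes: x right, y down, z forward; pixel columns grow to the right and rows downward; lengths in m; the calibration is good to about 2 mm. A picture is of the moment at which its call begins: read the wrist's pose just before it.
- bot.job_done(): hands the job in; it is judged then, once.
The state is a dict: "clock": time; "qpos": joint angles; "qd": joint speeds; "joint_efforts": joint torques, N m; "position": TCP position; "tool_rot": TCP orientation; "force": force on the tool from outside, world axes, zero at the start; "moment": the same for the moment, N m; "grip_width": finger opening in m; "finger_force": force on a finger pad.
Only numpy, scipy, OpenCV 4.12 (cv2) and the standard library are available. Lean on these libraries where they do the work, as an engineer would, in place of code of your own. Each camera call takes 0.05 s, during which the arm holds its last target. There are 200 camera calls.

## Working session

There is one attempt and no reset: what is moved stays moved. The work goes in short steps, Python scripts to look and compute and a shell command to move; the robot and the scene stay as the last step left them, time stands still between calls to the robot, and variables do not carry over. Pictures are saved under pics/ and viewed, at most 10 in all, crops included, and the job is handed in when it is done.

```bash
mkdir -p pics; cat > h.py <<'E'
import numpy as np, cv2
from workcell import bot, vision
from scipy.spatial.transform import Rotation as R
def grab(n):
    s=bot.observe(); f=vision.grab_frame(n)
    if 'cam_to_world' not in f:
        T=np.eye(4);T[:3,:3]=R.from_euler('xyz',s['tool_rot']).as_matrix();T[:3,3]=s['position']
        f['cam_to_world']=T@np.array(f['tool_from_camera'])
    return f
def cloud(f):
    h,w=f['depth'].shape; F=h/2/np.tan(np.radians(f['fovy'])/2)
    K=np.array([[F,0,f['cx']],[0,F,f['cy']],[0,0,1]])
    v,u=np.mgrid[:h,:w].astype(float)
    p=cv2.undistortPoints(np.stack([u.ravel(),v.ravel()],1)[:,None],K,np.array([f['k1'],0,0,0.]))[:,0]
    d=f['depth'].ravel()[:,None]
    P=np.hstack([p*d,d])@np.array(f['cam_to_world'])[:3,:3].T+np.array(f['cam_to_world'])[:3,3]
    P[d[:,0]==0]=np.nan
    return P.reshape(h,w,3)
E
python3 - <<'E'
from h import *
print(bot.observe())
for n in ('top','scene'):
    f=grab(n); cv2.imwrite(f'pics/{n}0.png',f['image']); np.savez(f'{n}0.npz',P=cloud(f),im=f['image'])
    print(n,f['fovy'],f['k1'],np.array(f['cam_to_world']).round(3).tolist())
E
```

```text
{'clock': 0.0, 'qpos': array([ 1.04581534,  0.52200821, -0.03631552,  1.59998054,  0.02120764,
        1.02107979, -0.11279922]), 'qd': array([-8.39758503e-04, -4.76842573e-04,  4.04993433e-04, -3.46030596e-04,
        9.44752733e-05,  6.43397111e-04, -9.40647507e-04]), 'joint_efforts': array([-1.18580650e-03, -9.27086091e+01,  1.97972618e+00, -3.69924116e+01,
        1.79553987e-02,  8.21355439e-03,  1.04589310e-04]), 'position': array([ 0.27445806, -0.56136947,  0.4041392 ]), 'tool_rot': array([-3.14050556e+00,  8.89182000e-05,  4.54765042e-01]), 'force': array([ 0.92304503,  0.82052604, -0.530486  ]), 'moment': array([0.00658508, 0.0215205 , 0.00991572]), 'finger_force': 0.0, 'grip_width': 0.0857306094715474}
top 50.704489527901686 -0.07386005541770257 [[-0.027, -0.986, 0.167, 0.363], [-0.999, 0.031, 0.022, 0.273], [-0.027, -0.166, -0.986, 1.312], [0.0, 0.0, 0.0, 1.0]]
scene 47.39319051901823 -0.006215009255227526 [[-0.797, -0.466, 0.384, 0.185], [-0.603, 0.601, -0.525, 0.801], [0.014, -0.65, -0.76, 0.915], [0.0, 0.0, 0.0, 1.0]]
```

View pics/top0.png

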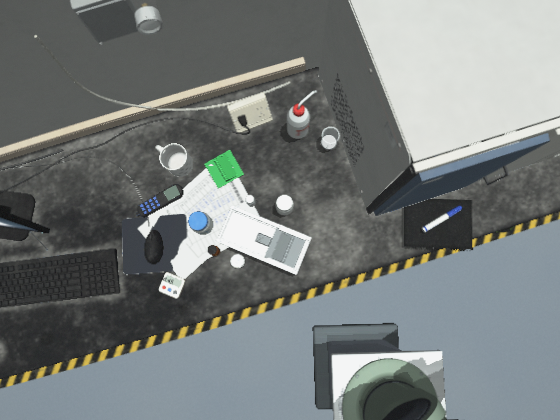

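View pics/scene0.png

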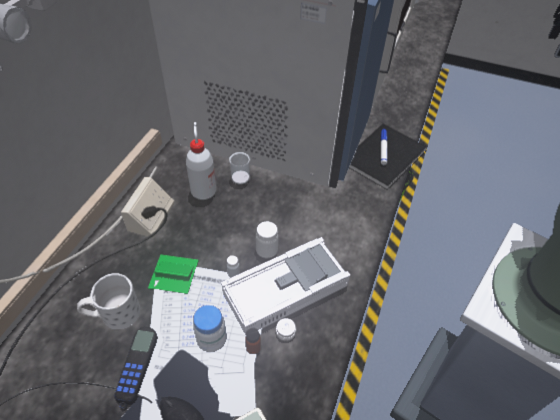

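The top view shows the changer with corners near (222,210) and (310,272), the cover at about (290,247) and the tab at about (262,238). The bystanders are the wax jar (284,204), vial (250,200), blue jar (199,222), amber vial (214,251) and cup (237,261). The analyser corner is near (370,212). The green folder and the dark pad are look-alikes.

```bash
python3 - <<'E'
from h import *
S={}
for n in ('top','scene'):
    d=np.load(n+'0.npz'); P=d['P']; im=d['im'].astype(int)
    if n=='top':
        for nm,(u,v) in dict(wax=(284,203),v02=(250,200),boric=(199,222),amber=(214,250),cup=(237,261),cover=(290,247),tab=(262,238),corner=(371,210)).items():
            print(nm,np.nanmedian(P[v-1:v+2,u-1:u+2].reshape(-1,3),0).round(3))
        c=np.nanmedian(P[238:242,262:266].reshape(-1,3),0)
    m=(P[...,2]>.034)&(P[...,2]<.062)&(np.hypot(P[...,0]-c[0],P[...,1]-c[1])<.17)
    nl,L,st,_=cv2.connectedComponentsWithStats(m.astype(np.uint8)); k=1+st[1:,4].argmax()
    Q=P[L==k]; r=cv2.minAreaRect((Q[:,:2]*1000).astype(np.float32)); print(n,len(Q),r, np.percentile(Q[:,2],[5,50,95]).round(4))
E
```

```text
wax [0.581 0.281 0.079]
v02 [0.596 0.378 0.058]
boric [0.532 0.519 0.093]
amber [0.455 0.483 0.064]
cup [0.424 0.422 0.027]
cover [0.458 0.268 0.05 ]
tab [0.486 0.347 0.051]
corner [0.552 0.038 0.085]
top 3348 ((483.7071533203125, 345.39215087890625), (250.45111083984375, 114.34449005126953), 65.90279388427734) [0.0374 0.0471 0.057 ]
scene 5739 ((482.0459289550781, 345.9541015625), (251.05215454101562, 117.64386749267578), 65.89724731445312) [0.0381 0.0472 0.0563]
```

The rectangle fit matches the given 250 x 114 mm: centre (0.483, 0.3455), long axis (+y) at 65.9°. I'll go round the analyser with the gripper shut, then turn so that tool x lies along the changer's +y.

```bash
python3 -m creep '[[[-1,2.96,-3.29,0,0,0,0],[-1,2.96,-3.29,0,0,0,0],[-1,2.96,-3.29,0,0,0,0],[-1,2.96,-3.29,0,0,0,0],[-1,2.96,-3.29,0,0,0,0],[-1,2.96,-3.29,0,0,0,0],[-1,2.96,-3.29,0,0,0,0],[-1,2.96,-3.29,0,0,0,0],[-1,2.96,-3.29,0,0,0,0],[-1,2.96,-3.29,0,0,0,0],[-1,2.96,-3.29,0,0,0,0],[-1,2.96,-3.29,0,0,0,0]]]' 40
python3 -m creep '[[[-1,0,0,0,0,0,-0.116],[-1,0,0,0,0,0,-0.116],[-1,0,0,0,0,0,-0.116],[-1,0,0,0,0,0,-0.116],[-1,0,0,0,0,0,-0.116],[-1,0,0,0,0,0,-0.116],[-1,0,0,0,0,0,0],[-1,0,0,0,0,0,0]]]'
```

```text
clock: 1.6
position: [0.4203, -0.0494, 0.4047]
tool_rot: [3.142, -0.0, 0.455]
force: [1.0, 0.0, -0.5]
grip_width: -0.0001
finger_force: 0.0
clock: 2.6
position: [0.4202, -0.0508, 0.4046]
tool_rot: [-3.141, 0.0, 1.148]
force: [0.7, 0.9, 0.4]
grip_width: 0.0
finger_force: 0.0
```

```bash
python3 -m creep '[[[-1,3.93,-1.04,0,0,0,0],[-1,3.93,-1.04,0,0,0,0],[-1,3.93,-1.04,0,0,0,0],[-1,3.93,-1.04,0,0,0,0],[-1,3.93,-1.04,0,0,0,0],[-1,3.93,-1.04,0,0,0,0],[-1,3.93,-1.04,0,0,0,0],[-1,3.93,-1.04,0,0,0,0],[-1,3.93,-1.04,0,0,0,0],[-1,3.93,-1.04,0,0,0,0],[-1,0,0,0,0,0,0]]]'
python3 -m creep '[[[-1,0,0,3,0,0,0],[-1,0,0,3,0,0,0],[-1,0,0,3,0,0,0],[-1,0,0,3,0,0,0],[-1,0,0,2,0,0,0],[-1,0,0,0,0,0,0]]]'
python3 - <<'E'
from h import *
f=grab('wrist'); cv2.imwrite('pics/w1.png',f['image']); np.savez('w1.npz',P=cloud(f),im=f['image']); print(bot.observe()['position'])
f=grab('top'); I=cv2.resize(f['image'][170:300,190:350],None,fx=4,fy=4,interpolation=cv2.INTER_CUBIC);cv2.imwrite('pics/t1.png',I)
E
```

```text
clock: 3.98
position: [0.4848, 0.3532, 0.4042]
tool_rot: [-3.14, -0.001, 1.152]
force: [-0.4, -1.2, -0.2]
grip_width: 0.0002
finger_force: 0.0
clock: 4.72
position: [0.4854, 0.35, 0.2638]
tool_rot: [-3.141, 0.002, 1.15]
force: [-0.4, 0.8, 0.0]
grip_width: -0.0001
finger_force: 0.0
[0.48558594 0.350357   0.26486937]
```

View pics/w1.png

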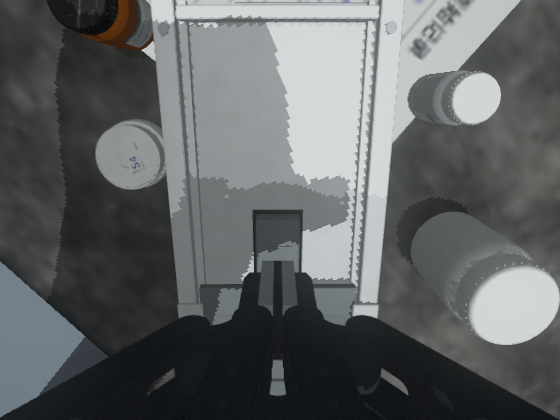

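The wrist view shows the shut fingertips (277,270) centred over the tab (columns 253–302). The rails are symmetric about them, so the alignment is good. Next I press down.

```bash
python3 -m creep '[[[-1,0,0,2,0,0,0],[-1,0,0,1.6,0,0,0],[-1,0,0,0.3,0,0,0],[-1,0,0,0.2,0,0,0],[-1,0,0,0.2,0,0,0],[-1,0,0,0,0,0,0]]]'
python3 -m creep '[[[-1,0,0,0.2,0,0,0],[-1,0,0,0.2,0,0,0],[-1,0,0,0,0,0,0]]]'
```

```text
clock: 5.58
position: [0.4856, 0.3505, 0.2219]
tool_rot: [3.141, -0.0, 1.151]
force: [0.4, -0.3, -0.2]
grip_width: 0.0002
finger_force: 0.0
clock: 5.95
position: [0.4856, 0.3505, 0.2176]
tool_rot: [-3.142, -0.0, 1.151]
force: [0.1, -0.8, 0.4]
grip_width: 0.0001
finger_force: 0.0
```

```bash
python3 -m creep '[[[-1,0,0,0.2,0,0,0],[-1,0,0,0,0,0,0]]]'
python3 -m creep '[[[-1,0,0,0.2,0,0,0]]]'
python3 -m creep '[[[-1,0,0,0.2,0,0,0]]]'
```

```text
clock: 6.2
position: [0.4855, 0.3505, 0.2155]
tool_rot: [-3.141, 0.0, 1.151]
force: [0.8, 0.2, 0.0]
grip_width: -0.0002
finger_force: 0.0
clock: 6.32
position: [0.4856, 0.3505, 0.2141]
tool_rot: [3.141, -0.0, 1.151]
force: [-8.4, -7.7, 39.7]
grip_width: 0.0
finger_force: 20.3
clock: 6.45
position: [0.4855, 0.3506, 0.2138]
tool_rot: [3.14, -0.0, 1.151]
force: [-16.6, -14.7, 70.5]
grip_width: 0.0002
finger_force: 35.2
```

```bash
python3 -m creep '[[[-1,0,0,-0.5,0,0,0],[-1,0,0,-3,0,0,0],[-1,0,0,-4,0,0,0],[-1,-4,0,0,0,0,0],[-1,-4,0,0,0,0,0],[-1,-3,0,0,0,0,0],[-1,0,0,0,0,0,0],[-1,0,0,0,0,0,0]]]'
python3 - <<'E'
from h import *
c=np.array([.483,.3455]);ey=np.array([.408,.913]);ex=np.array([.913,-.408])
for n in ('wrist','top','scene'):
    f=grab(n);P=cloud(f); X=(P[...,:2]-c)@ex; Y=(P[...,:2]-c)@ey
    for a,(x0,x1,y0,y1) in dict(tab=(-.008,.008,-.012,.014),deck=(-.035,-.02,-.01,.06),plate=(-.03,.03,-.108,-.085),ramp=(-.03,.03,-.078,-.07)).items():
        m=(X>x0)&(X<x1)&(Y>y0)&(Y<y1)&(P[...,2]<.075); print(n,a,m.sum(),np.nanmedian(P[...,2][m]).round(4))
    if n=='wrist': cv2.imwrite('pics/w2.png',f['image'])
    m=(abs(X)<.03)&(Y<-.06)&(Y>-.1)&(P[...,2]>.062)&(P[...,2]<.07); print('face y',np.nanpercentile(Y[m],[2,10]) if m.any() else '')
print(bot.observe()['position'])
E
```

```text
clock: 7.45
position: [0.4409, 0.2505, 0.2868]
tool_rot: [3.142, -0.001, 1.151]
force: [0.1, 1.0, 0.4]
grip_width: 0.0003
finger_force: 0.0
wrist tab 1530 0.0398
wrist deck 1701 0.0387
wrist plate 3630 0.0478
wrist ramp 1770 0.0617
face y [-0.08047895 -0.0798671 ]
top tab 44 0.0412
top deck 122 0.0398
top plate 0 nan
top ramp 0 nan
face y 
scene tab 82 0.0414
scene deck 213 0.0405
scene plate 234 0.0493
scene ramp 100 0.0644
face y [-0.07886464 -0.07755866]
[0.44078104 0.25078768 0.28658316]
  return np.nanmean(a, axis, out=out, keepdims=keepdims)
```

View pics/w2.png

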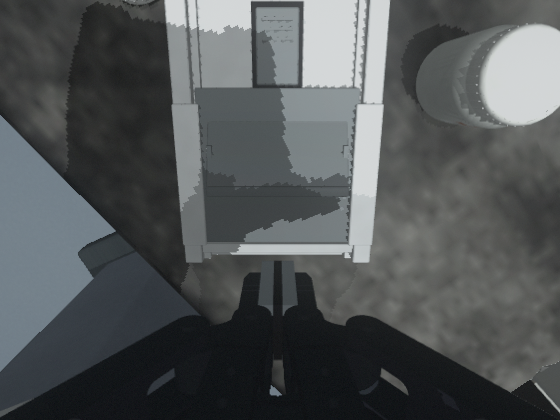

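The tab is fully in, with its top 1 mm above the deck. The cover is still seated, with its face at y ≈ -79 mm (picture row ~187). Next I lower the fingers onto the bare strip behind the face, tips about 5 mm above the plate.

```bash
python3 -m creep '[[[-1,0.9,0,0,0,0,0],[-1,0,0,3,0,0,0],[-1,0,0,2,0,0,0],[-1,0,0,0.9,0,0,0],[-1,0,0,0,0,0,0]]]'
python3 -m creep '[[[-1,0.4,0,0,0,0,0],[-1,0.4,0,0,0,0,0],[-1,0.4,0,0,0,0,0],[-1,0.4,0,0,0,0,0],[-1,0.4,0,0,0,0,0]]]'
```

```text
clock: 8.22
position: [0.4443, 0.2587, 0.2275]
tool_rot: [-3.141, 0.0, 1.151]
force: [1.1, 0.3, 0.1]
grip_width: -0.0002
finger_force: 0.0
clock: 8.85
position: [0.4526, 0.2768, 0.2278]
tool_rot: [3.142, -0.0, 1.151]
force: [0.2, -0.7, 1.2]
grip_width: 0.0001
finger_force: 0.6
```

```bash
python3 -m creep '[[[-1,0.8,0,0,0,0,0],[-1,0.8,0,0,0,0,0],[-1,0.8,0,0,0,0,0],[-1,0.8,0,0,0,0,0],[-1,0.8,0,0,0,0,0],[-1,0.8,0,0,0,0,0]]]'
python3 -m creep '[[[-1,0.8,0,0,0,0,0],[-1,0.8,0,0,0,0,0],[-1,0.8,0,0,0,0,0],[-1,0.8,0,0,0,0,0],[-1,0.8,0,0,0,0,0],[-1,0.4,0,0,0,0,0],[-1,0.3,0,0,0,0,0],[-1,0.2,0,0,0,0,0],[-1,0,0,0,0,0,0]]]'
python3 -m creep '[[[-1,-1,0,0,0,0,0],[-1,-1,0,0,0,0,0],[-1,0,0,-3,0,0,0],[-1,0,0,-4,0,0,0],[-1,-4,0,-2,0,0,0],[-1,-4,0,0,0,0,0],[-1,0,0,0,0,0,0],[-1,0,0,0,0,0,0]]]'
python3 - <<'E'
from h import *
c=np.array([.483,.3455]);ey=np.array([.408,.913]);ex=np.array([.913,-.408])
for n in ('wrist','scene','top'):
    f=grab(n);P=cloud(f); X=(P[...,:2]-c)@ex; Y=(P[...,:2]-c)@ey
    cv2.imwrite(f'pics/{n}3.png',f['image'])
    m=(abs(X)<.03)&(abs(Y)<.12)&(P[...,2]>.0605)&(P[...,2]<.068); print(n,m.sum(),'face y',np.nanpercentile(Y[m],[2,10]) if m.any() else '')
E
```

```text
clock: 9.6
position: [0.4723, 0.3208, 0.2277]
tool_rot: [-3.142, 0.0, 1.151]
force: [-0.6, -1.7, 1.1]
grip_width: 0.0
finger_force: 0.6
clock: 10.72
position: [0.4921, 0.3652, 0.2277]
tool_rot: [-3.142, -0.0, 1.151]
force: [-0.3, 0.6, 0.2]
grip_width: 0.0001
finger_force: 0.0
clock: 11.72
position: [0.4513, 0.2736, 0.3179]
tool_rot: [3.141, -0.0, 1.15]
force: [0.1, 1.0, 0.3]
grip_width: -0.0001
finger_force: 0.0
wrist 1940 face y [0.03150901 0.03201218]
scene 170 face y [0.03457953 0.03531045]
top 91 face y [0.03409283 0.0353071 ]
```

View pics/wrist3.png

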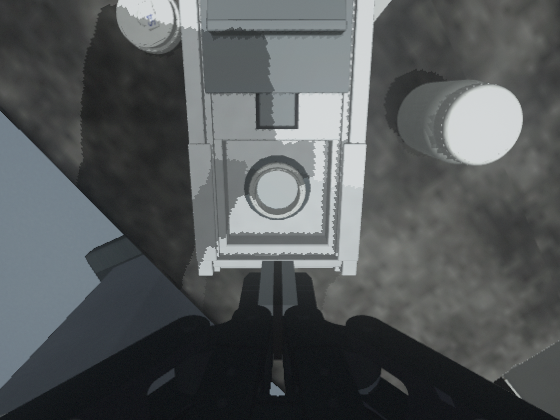

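View pics/scene3.png

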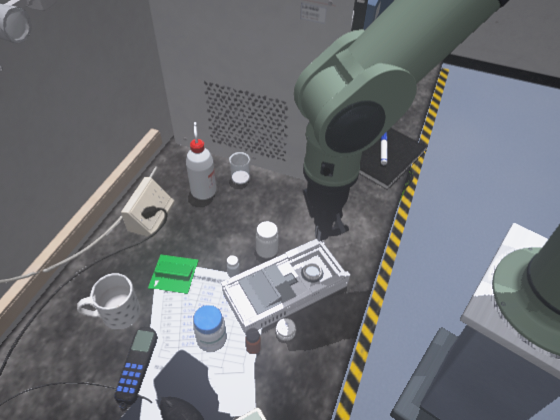

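The wrist view shows the bay open, with its cup at (277,190), and the cover flat beyond the tab at rows 30–95. In the scene view the bystanders stand where they were. The cover's face is at y ≈ 34 mm, so its origin is at about +46 mm, within the 18–76 mm window. The arm is clear.

```bash
python3 -c "
from workcell import bot
print(bot.job_done())"
```

```text
the job is handed in; nothing more can be done
None
```

I pressed the snap tab fully in and slid the cover flat onto the open end at about y = +46 mm, leaving the bay uncovered and the jars, vials and cup standing where they were; the job is handed in, but no verdict came back.

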